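Pry open the stuck lid in the fitting drawer

TASK

The box in the half-open drawer has a snug lid with no handle. Draw the flat scraper out by its blade until its whole handle is clear of the chest, lay it down, take it again by the handle, push its blade into the gap under the lid's front edge and pry the lid up with it (fingers off the lid until it stands well ajar), and swing the lid back well past upright so that it stays open. Then lay the scraper flat on the drawer floor and let go, leaving the other fittings where they lie.

Things in the scene. Friction and masses are not known exactly. Their poses are not given: they have to be found in the camera images.
- chest: Low oak chest, fixed, its drawer fixed half out. Origin: on the bench, middle of the chest's front face; z up, -y out along the drawer, +y into the chest. Chest 408 mm wide (x), y = -5 to 265 mm, top at z = 128 mm, with a tier of small shut drawers on it behind y = 144 mm. Under its roof (underside z = 112 mm) the drawer runs on.
- drawer_floor (a point): Point on the drawer floor's top (z = 30 mm above the bench), mid-width, 200 mm out from the chest's front; axes as the chest's. Inner width 340 mm (x +-170), side walls 12 mm thick, tops 58 mm above this floor; front wall's inner face 175 mm further out (-y). Three lanes along y at about x = -105, 0, 105 mm: one holds the scraper, two hold the fittings.
- box: Plywood box fixed to the drawer floor near the drawer's front, 150 mm wide (x), 115 mm deep (y), 66 mm high with 8 mm walls, closed by a dark oak lid. Origin: centre of its underside, on the drawer floor. Its +y points to the chest (the lid's opening edge), its -y to the drawer front (hinge).
- lid_hinge (a point): Middle of the lid's hinge axis, at the top of the box's -y wall (66 mm above the drawer floor); the axis runs along the box's x.
- pry_gap (a point): Centre of the gap for the blade: in the box's +y wall, just under the lid's opening edge, 80 mm wide and 12 mm high (from 54 to 66 mm above the drawer floor); this point lies in the wall's outer face. The wall is 8 mm thick and nothing is behind it at that height.
- lid (a joint): Angle of the lid, 0 shut, opens upward to a stop at 1.92 rad; upright at 1.57. Lid 150 x 115 x 8 mm, about 0.13 kg, underside level with the hinge axis, opening edge 115 mm from the axis and flush with the wall's outer face. The hinge drags a little (0.03 N m); the lid falls shut if let go before upright.
- scraper: The scraper as a whole (about 0.18 kg). Axes as scraper_handle's; origin on its underside, 40 mm from the blade's tip. At the start most or all of the handle lies under the chest roof and only some 85 to 105 mm of the blade end sticks out in front of the chest.
- scraper_handle (a point): Centre of the scraper's handle, half-way up; -y points along the blade to the tip, z up as it lies. Scraper 200 mm long: light wooden handle 110 x 28 x 20 mm (thick), then a flat steel blade 90 x 32 x 4 mm at the handle's mid-height. It lies on the handle, the blade floating 8 mm above the floor; it balances about 17 mm from this point towards the tip.
- scraper_tip (a point): Middle of the blade's tip edge, 145 mm from the handle's centre.
- valve: Green ball valve lying along the drawer, about 90 mm long (y), 50 mm wide, 36 mm high. Origin: centre of its underside. A bystander.
- clamp: Steel T-bolt clamp with a square bolt head, about 90 mm long (y), 50 mm wide, 26 mm high. Origin: about the centre of its underside. A bystander.
- plug: Cast iron pipe plug, 60 mm across, with a square boss on top, 35 mm high; in front of the valve, in the same lane. Origin: centre of its underside. A bystander.
- nut: Brass compression nut, 56 mm across flats, 28 mm high; in front of the clamp, in the same lane. Origin: centre of its underside. A bystander.
Things that resemble listed ones, but are neither listed nor needed, are in the scene too. What is shaped like the scraper but pink or purple is not meant.

How it is judged:
On the way, in this order (a step that is already met when the one before it is completed fails the run):
1. the scraper lies still and released in the drawer with its whole handle drawn out of the chest (y of scraper_handle in the frame of chest below -0.045 m and contact force between the fingers and scraper below 0.2 N and z of scraper_handle in the frame of chest below 0.048 m and linear speed of scraper below 0.03 m/s), for 0.2 s.
2. the blade has raised the lid while the scraper is held by its handle (value of joint lid above 0.25 rad and contact force between scraper and lid above 0.1 N and distance between the grasp point and scraper_handle below 0.065 m and contact force between the fingers and scraper above 0.5 N).
At the end, for the whole second after the job is handed in: The lid stays open beyond 1.65 rad (well past upright); the scraper lies released, at rest and flat (within 0.12 rad; handle centre 3 to 18 mm above the drawer floor) inside the drawer; no other fitting has moved by more than 30 mm (value of joint lid above 1.65 rad and velocity of joint lid below 0.1 rad/s and z of scraper_handle in the frame of chest between 0.033 and 0.048 m and angle between the z axis of scraper_handle and the z axis of chest, either way round below 0.12 rad and x of scraper_handle in the frame of chest between -0.17 and 0.17 m and y of scraper_handle in the frame of chest between -0.37 and 0.2 m and linear speed of scraper below 0.03 m/s and contact force between the fingers and scraper below 0.1 N); the robot touches nothing.
It fails at once if the fingers push the lid before it stands ajar (0.3 rad) (contact force between the fingers and lid above 1 N and value of joint lid below 0.3 rad).
It fails at once if the green ball valve is moved by more than 30 mm (distance of valve from where it was at the start of the episode above 0.03 m).
It fails at once if the T-bolt clamp is moved by more than 30 mm (distance of clamp from where it was at the start of the episode above 0.03 m).
It fails at once if the pipe plug is moved by more than 30 mm (distance of plug from where it was at the start of the episode above 0.03 m).
It fails at once if the brass nut is moved by more than 30 mm (distance of nut from where it was at the start of the episode above 0.03 m).
It also fails if it takes over 67 s, if anything falls off the work surface, if the arm or the gripper's body presses on something with over 40 N, if the wrist force passes 120 N, or if a joint passes its speed limit or range.

ROBOT

A 6-joint arm with a two-finger parallel gripper is mounted at the origin on the work surface. World frame = base frame: x ahead of the robot, y to its left, z up, the work surface at z = 0. Lengths are in m, angles in rad, forces in N, time in s.
With the tool pointing down it reaches from about 0.275 to 0.825 m from the base axis. Payload 4.9 kg.
Tool frame: the origin (TCP) lies midway between the tips of the shut fingers; the grasp point (between the pads) lies behind it (grip_point_offset is the z of the grasp point in the tool frame, in m); z points along the fingers, y is the direction in which the jaws open and shut (so a half turn about z gives the same grasp; the last joint's range is limited). The gripper opens to 85 mm and grips with 20 to 120 N. Pads are 22 mm wide; open, the fingers measure 114 mm over their backs; the gripper's body (76 mm by 85 mm) begins 54 mm behind the grasp point. The pads swing forward as they close: fully open they stand 13 mm farther back than shut.
Start: joints at [1.059, 0.326, -0.193, 1.052, 0, 1.437], TCP at [0.203, 0.511, 0.231] pointing down, gripper open.
Joint ranges: [-2.65, 2.65], [-0.97, 1.79], [-1.3, 1.35], [-1.93, 2.1], [-1.47, 1.37], [-3.14, 3.14]. Speed limits (rad/s): [2.57, 2.57, 3.14, 3.14, 3.14, 3.14].

INTERFACE

Orientations are given as a unit quaternion [w, x, y, z].
In Python, from cell import * gives the robot as it stands. The module is installed in compiled form; this text tells all that it offers.
- The arm moves only by the tool apply_moves, never from a script. Its argument "plan" is a list of rows, each an object of numbers: "grip": the opening, from 0 (shut) to 1 (fully open); "dx", "dy", "dz": the shift along the world's x, y, z in m; "rx", "ry", "rz": the turn, a rotation vector about the world's x, y, z in rad. In form: [{"grip": .., "dx": .., "dy": .., "dz": .., "rx": .., "ry": .., "rz": ..}, ...]. A call has 1 to 20 rows; each row is the pose to reach, as a shift and turn from the pose commanded when the call began; what a row does not reach only later rows make up. A row lasts 1/10 s, in which the tool goes at most 50 mm and 8.59 degrees, less where a joint would pass 70% of its speed; a pose out of reach is approached as far as the arm can. A call with a gripper value outside its range is refused whole. The fingers move at their own pace and stop on an object; "grip_force" is the grip in N (left out, the last holds). Time passes only in rows, so rows that repeat a pose let the fingers close. It gives the time, the measured TCP pose, the force and the opening at its end, in the units of the state.
- observe(): the state, without advancing time (a new reading comes with each control period).
- capture(name): name is "scene" or "top" or "wrist"; returns the picture (400x640x3 uint8, blue, green, red); there is no depth.
- camera_info(name): a dict with "vertical_fov" (degrees; the focal length in pixels is half the picture's height over the tangent of half this angle, whatever the lens; pixels are square), "cx", "cy" (the principal point, pixels), "R" (3x3) and "t" (3): a world point X has camera coordinates R X + t; the wrist camera has in their place "mount" (4x4, takes a point from camera to tool coordinates, whose origin is the TCP and whose axes are the flange's). Camera axes: x right, y down, z forward; pixel columns grow to the right and rows downward; lengths in m; the calibration is good to about 2 mm. A picture is of the moment at which its call begins: read the wrist's pose just before it. camera_info takes no time and is no camera call.
- finish_job(): hands the job in, once; it reports no verdict.
The state is a dict: "time_s": time; "q": joint angles; "qd": joint speeds; "effort": joint torques, N m; "tool_pos": TCP position; "ee_rot": TCP orientation; "contact_force": force on the tool from outside, world axes, zero at the start; "ft_torque": the same for the moment, N m; "gripper_width": finger opening in m.
Only numpy, scipy, OpenCV 4.12 (cv2) and the standard library are available. Lean on these libraries where they do the work, as an engineer would, in place of code of your own. Each camera call takes 0.05 s, during which the arm holds its last target.

## Working session

There is one attempt and no reset: what is moved stays moved. The work goes in short steps, Python scripts to look and compute and a tool call to move; the robot and the scene stay as the last step left them, time stands still between calls to the robot, and variables do not carry over. Pictures are saved under pics/ and viewed, and the job is handed in when it is done.

Besides the shell and the picture viewer there is one more tool, called after ">>>" as a command line: name --argument value ..., lists and objects as JSON in quotes. apply_moves: Moves the arm, as the interface text tells. Its arguments: {"type":"object","properties":{"plan":{"type":"array"},"grip_force":{"type":"number"}},"required":["plan"]}

```bash
mkdir -p pics; ls; python3 - <<'E'
from cell import *
import cv2
s=observe()
print({k:s[k] for k in('time_s','tool_pos','ee_rot','gripper_width')})
try: print(grip_point_offset)
except Exception as e: print(e)
for n in('scene','top','wrist'):
    im=capture(n); cv2.imwrite(f'pics/{n}0.png',im); print(n,camera_info(n))
E
```

```text
pics
{'time_s': 0.0, 'tool_pos': array([0.20257391, 0.51067076, 0.23049408]), 'ee_rot': array([-2.88801950e-04,  1.87796206e-01,  9.82207608e-01, -8.46496444e-04]), 'gripper_width': 0.085438997949511}
-0.0187
scene {'vertical_fov': 49.266961796457416, 'cx': 321.91331131667454, 'cy': 192.9170539750761, 'R': array([[ 0.58232907,  0.81295014,  0.00221961],
       [ 0.66518223, -0.47490739, -0.57619057],
       [-0.46736009,  0.33700897, -0.81731237]]), 't': array([-0.21058853, -0.27938993,  1.36997984])}
top {'vertical_fov': 52.18908293256478, 'cx': 319.25216176843486, 'cy': 201.5314221440489, 'R': array([[ 0.02686521, -0.99952009, -0.01542249],
       [-0.9907388 , -0.02456868, -0.1335403 ],
       [ 0.1330973 ,  0.01886724, -0.99092337]]), 't': array([-0.06081255,  0.44300373,  1.19371674])}
wrist {'vertical_fov': 65.70800369291011, 'cx': 319.607246405614, 'cy': 196.91653315201506, 'mount': array([[-7.95550583e-04, -9.49051693e-01, -3.15119422e-01,
         7.98712362e-02],
       [ 9.99998444e-01, -1.25114291e-03,  1.24349665e-03,
         5.33216116e-04],
       [-1.57440204e-03, -3.15117943e-01,  9.49051212e-01,
        -1.41967963e-01],
       [ 0.00000000e+00,  0.00000000e+00,  0.00000000e+00,
         1.00000000e+00]])}
```

View pics/scene0.png

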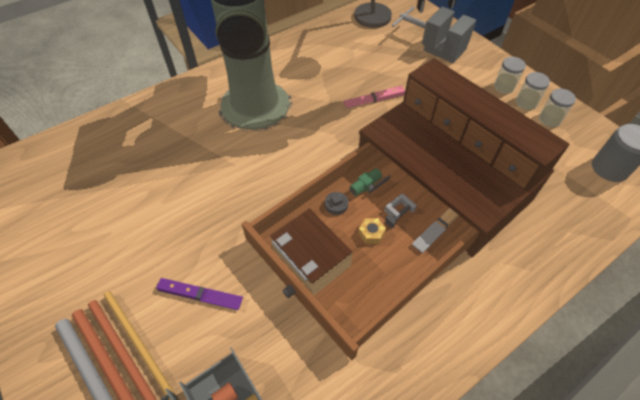

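View pics/top0.png

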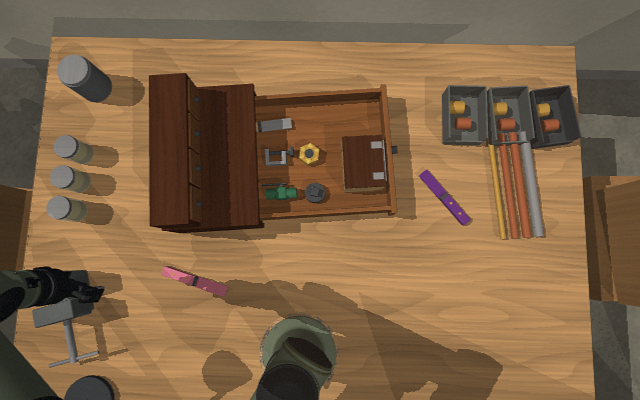

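View pics/wrist0.png

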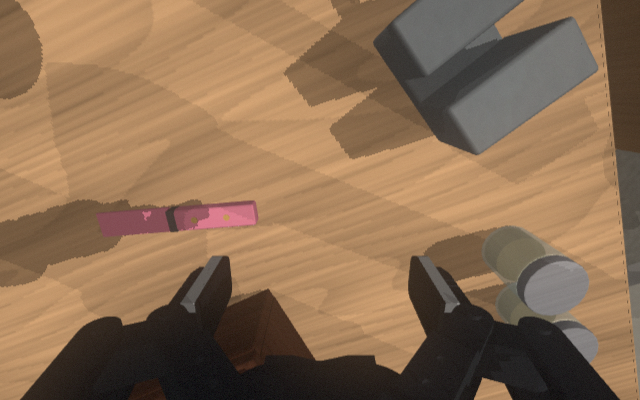

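Scraper-like things in the top picture are the pink one at (195,280), the purple one at (445,197), and the grey blade in the drawer at (275,125). The drawer one, with its grey blade and light wooden handle end, matches the description. I'll check it in close crops.

```bash
python3 - <<'E'
import cv2
t=cv2.imread('pics/top0.png');s=cv2.imread('pics/scene0.png')
cv2.imwrite('pics/topc.png',cv2.resize(t[70:240,240:410],None,fx=3.5,fy=3.5,interpolation=cv2.INTER_CUBIC))
cv2.imwrite('pics/scenec.png',cv2.resize(s[140:360,240:500],None,fx=2.7,fy=2.7,interpolation=cv2.INTER_CUBIC))
E
```

```text
(no output)
```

View pics/topc.png

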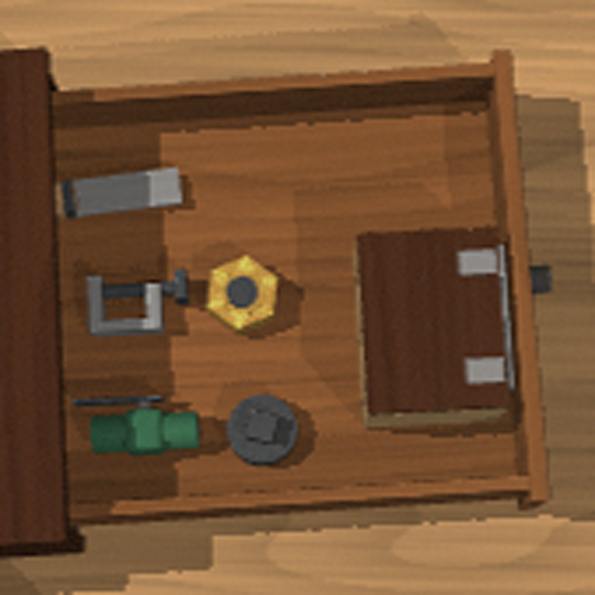

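View pics/scenec.png

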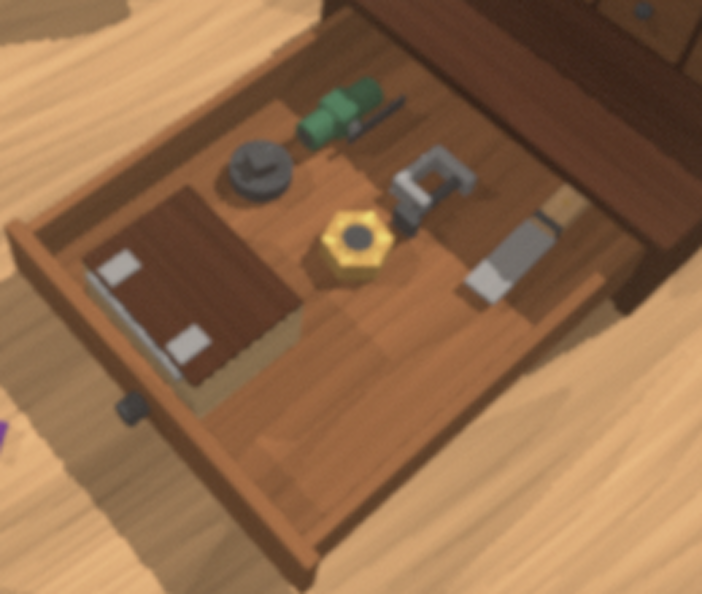

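```bash
cat > h.py <<'E'
from cell import *
import numpy as np, cv2
from scipy.spatial.transform import Rotation as Rot
def quat(q): return Rot.from_quat([q[1],q[2],q[3],q[0]])
def ray(name,uv,info=None,pose=None):
    i=info or camera_info(name); f=200/np.tan(np.radians(i['vertical_fov'])/2)
    d=np.array([(uv[0]-i['cx'])/f,(uv[1]-i['cy'])/f,1.])
    if name=='wrist':
        M=np.array(i['mount']); p,q=pose; W=np.eye(4);W[:3,:3]=quat(q).as_matrix();W[:3,3]=p
        T=W@M; return T[:3,3],T[:3,:3]@d
    R=np.array(i['R']);t=np.array(i['t']); return -R.T@t,R.T@d
def atz(name,uv,z,pose=None):
    o,d=ray(name,uv,pose=pose); return o+d*(z-o[2])/d[2]
def proj(name,X,pose=None):
    i=camera_info(name); f=200/np.tan(np.radians(i['vertical_fov'])/2)
    X=np.array(X,float)
    if name=='wrist':
        M=np.array(i['mount']); p,q=pose; W=np.eye(4);W[:3,:3]=quat(q).as_matrix();W[:3,3]=p
        T=np.linalg.inv(W@M); c=T[:3,:3]@X+T[:3,3]
    else: c=np.array(i['R'])@X+np.array(i['t'])
    return np.array([f*c[0]/c[2]+i['cx'],f*c[1]/c[2]+i['cy']])
E
python3 - <<'E'
from h import *
np.set_printoptions(precision=4,suppress=True)
T=lambda u,v:(240+u/3.5-.35,70+v/3.5-.35)
S=lambda u,v:(240+u/2.7-.3,140+v/2.7-.3)
P={'inner+x top front':(T(492,83),.088),'inner-x top front':(T(520,482),.088),'box lid +x +y':(T(358,234),.104),'lid -x +y':(T(366,412),.104),
'roof+':(T(47,50),.128),'roof-':(T(68,545),.128),'tip+':(T(180,168),.042),'tip-':(T(184,203),.042),'hand+':(T(62,183),.042),'hand-':(T(67,216),.042)}
for k,(uv,z) in P.items(): print(k,atz('top',uv,z))
print('scene')
P={'tip-?':(S(465,287),.042),'tip+?':(S(496,306),.042),'lid +x+y':(S(302,300),.104),'lid -x +y':(S(187,187),.104),'frontinner+x':(S(310,556),.088),'frontinner -x':(S(33,227),.088),'bladeend':(S(533,212),.042),'bladeend2':(S(562,235),.042)}
for k,(uv,z) in P.items(): print(k,atz('scene',uv,z))
E
```

```text
inner+x top front [ 0.7626 -0.2215  0.088 ]
inner-x top front [ 0.4247 -0.2465  0.088 ]
box lid +x +y [ 0.6242 -0.1108  0.104 ]
lid -x +y [ 0.4764 -0.1201  0.104 ]
roof+ [0.7668 0.1478 0.128 ]
roof- [0.3613 0.1116 0.128 ]
tip+ [0.6987 0.0433 0.042 ]
tip- [0.6673 0.0387 0.042 ]
hand+ [0.683  0.1458 0.042 ]
hand- [0.6534 0.14   0.042 ]
scene
tip-? [0.6734 0.039  0.042 ]
tip+? [0.703  0.0483 0.042 ]
lid +x+y [ 0.6239 -0.1081  0.104 ]
lid -x +y [ 0.4794 -0.1219  0.104 ]
frontinner+x [ 0.7855 -0.2252  0.088 ]
frontinner -x [ 0.4274 -0.2477  0.088 ]
bladeend [0.6521 0.1423 0.042 ]
bladeend2 [0.6851 0.1464 0.042 ]
```

The scraper lies in the +x lane at about world (0.68, 0.04). I'll move the wrist camera over the drawer to measure it better, going around the chest.

>>> apply_moves --plan '[{"grip":0.6,"dx":0.05,"dy":-0.28,"dz":0.1,"rz":-1.1},{"grip":0.6,"dx":0.05,"dy":-0.28,"dz":0.1,"rz":-1.1},{"grip":0.6,"dx":0.05,"dy":-0.28,"dz":0.1,"rz":-1.1},{"grip":0.6,"dx":0.05,"dy":-0.28,"dz":0.1,"rz":-1.1},{"grip":0.6,"dx":0.05,"dy":-0.28,"dz":0.1,"rz":-1.1},{"grip":0.6,"dx":0.05,"dy":-0.28,"dz":0.1,"rz":-1.1},{"grip":0.6,"dx":0.4,"dy":-0.46,"dz":0.1,"rz":-1.1},{"grip":0.6,"dx":0.4,"dy":-0.46,"dz":0.1,"rz":-1.1},{"grip":0.6,"dx":0.4,"dy":-0.46,"dz":0.1,"rz":-1.1},{"grip":0.6,"dx":0.4,"dy":-0.46,"dz":0.1,"rz":-1.1},{"grip":0.6,"dx":0.4,"dy":-0.46,"dz":0.1,"rz":-1.1},{"grip":0.6,"dx":0.4,"dy":-0.46,"dz":0.1,"rz":-1.1},{"grip":0.6,"dx":0.4,"dy":-0.46,"dz":0.1,"rz":-1.1},{"grip":0.6,"dx":0.4,"dy":-0.46,"dz":0.1,"rz":-1.1},{"grip":0.6,"dx":0.4,"dy":-0.46,"dz":0.1,"rz":-1.1},{"grip":0.6,"dx":0.4,"dy":-0.46,"dz":0.1,"rz":-1.1},{"grip":0.6,"dx":0.4,"dy":-0.46,"dz":0.1,"rz":-1.1}]' --grip_force 40

```text
validation failed for argument at $.pl...
```

```bash
python3 - <<'E'
from h import *
s=observe(); np.save('p1.npy',np.r_[s['tool_pos'],s['ee_rot']])
im=capture('wrist'); cv2.imwrite('pics/w1.png',im); 
print(s['time_s'],s['tool_pos'],s['ee_rot'],s['gripper_width'],s['q'])
E
```

```text
0.15 [0.20265361 0.51082555 0.23067397] [-1.88383045e-04  1.87781270e-01  9.82210636e-01 -6.51973164e-04] 0.0859244495274073 [ 1.05882416e+00  3.26797421e-01 -1.93340473e-01  1.05201454e+00
 -5.67008428e-05  1.43662977e+00]
```

View pics/w1.png

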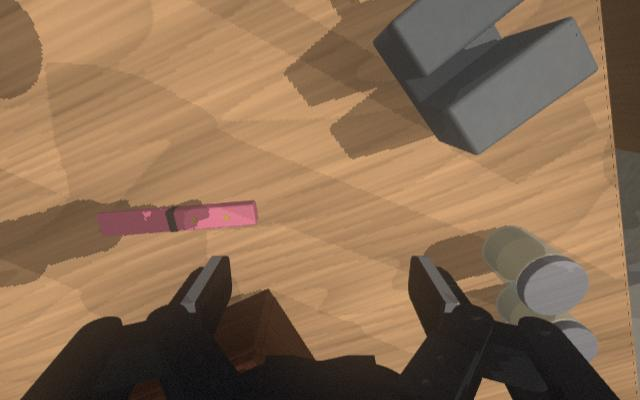

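>>> apply_moves --plan '[{"grip":0.6,"dx":0.05,"dy":-0.28,"dz":0.1,"rx":0,"ry":0,"rz":-1.1},{"grip":0.6,"dx":0.05,"dy":-0.28,"dz":0.1,"rx":0,"ry":0,"rz":-1.1},{"grip":0.6,"dx":0.05,"dy":-0.28,"dz":0.1,"rx":0,"ry":0,"rz":-1.1},{"grip":0.6,"dx":0.05,"dy":-0.28,"dz":0.1,"rx":0,"ry":0,"rz":-1.1},{"grip":0.6,"dx":0.05,"dy":-0.28,"dz":0.1,"rx":0,"ry":0,"rz":-1.1},{"grip":0.6,"dx":0.05,"dy":-0.28,"dz":0.1,"rx":0,"ry":0,"rz":-1.1},{"grip":0.6,"dx":0.4,"dy":-0.46,"dz":0.1,"rx":0,"ry":0,"rz":-1.1},{"grip":0.6,"dx":0.4,"dy":-0.46,"dz":0.1,"rx":0,"ry":0,"rz":-1.1},{"grip":0.6,"dx":0.4,"dy":-0.46,"dz":0.1,"rx":0,"ry":0,"rz":-1.1},{"grip":0.6,"dx":0.4,"dy":-0.46,"dz":0.1,"rx":0,"ry":0,"rz":-1.1},{"grip":0.6,"dx":0.4,"dy":-0.46,"dz":0.1,"rx":0,"ry":0,"rz":-1.1},{"grip":0.6,"dx":0.4,"dy":-0.46,"dz":0.1,"rx":0,"ry":0,"rz":-1.1},{"grip":0.6,"dx":0.4,"dy":-0.46,"dz":0.1,"rx":0,"ry":0,"rz":-1.1},{"grip":0.6,"dx":0.4,"dy":-0.46,"dz":0.1,"rx":0,"ry":0,"rz":-1.1},{"grip":0.6,"dx":0.4,"dy":-0.46,"dz":0.1,"rx":0,"ry":0,"rz":-1.1},{"grip":0.6,"dx":0.4,"dy":-0.46,"dz":0.1,"rx":0,"ry":0,"rz":-1.1},{"grip":0.6,"dx":0.4,"dy":-0.46,"dz":0.1,"rx":0,"ry":0,"rz":-1.1}]' --grip_force 40

```text
time_s: 1.9
tool_pos: [0.6019, 0.0518, 0.3313]
ee_rot: [-0.0, 0.673, 0.739, -0.0]
contact_force: [-0.6, 0.5, 0.4]
gripper_width: 0.0514
```

```bash
python3 - <<'E'
from h import *
s=observe(); np.save('p1.npy',np.r_[s['tool_pos'],s['ee_rot']])
im=capture('wrist'); cv2.imwrite('pics/w1.png',im); 
print(s['time_s'],s['tool_pos'],s['ee_rot'],s['gripper_width'],s['q'])
E
```

```text
1.9 [0.60188316 0.05178952 0.33127794] [-4.36741828e-04  6.73263753e-01  7.39402251e-01 -1.99930645e-04] 0.05141221609820645 [-3.64328278e-02  3.92291873e-01  1.57186387e-01  1.33661595e+00
  2.58901359e-04  1.44079528e+00]
```

View pics/w1.png

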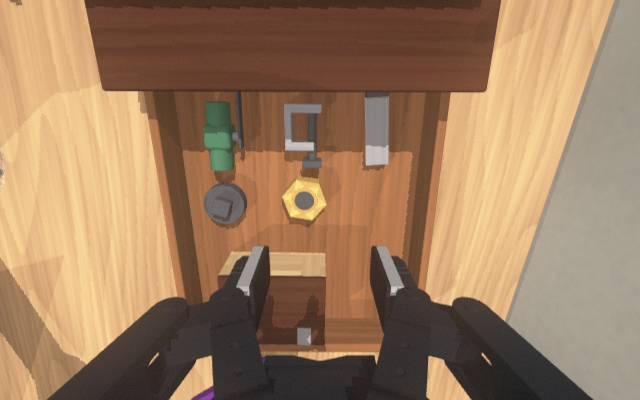

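```bash
python3 - <<'E'
import cv2
t=cv2.imread('pics/w1.png')
cv2.imwrite('pics/w1a.png',cv2.resize(t[70:190,340:460],None,fx=5,fy=5,interpolation=cv2.INTER_CUBIC))
cv2.imwrite('pics/w1b.png',cv2.resize(t[240:360,200:350],None,fx=5,fy=5,interpolation=cv2.INTER_CUBIC))
E
```

```text
(no output)
```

View pics/w1a.png

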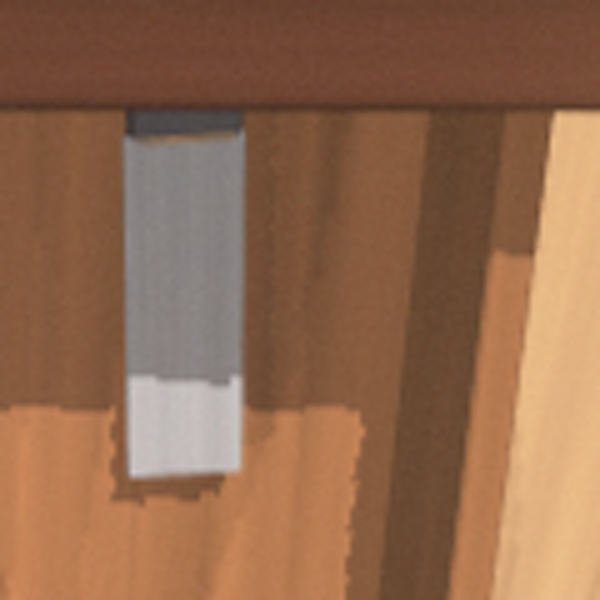

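View pics/w1b.png

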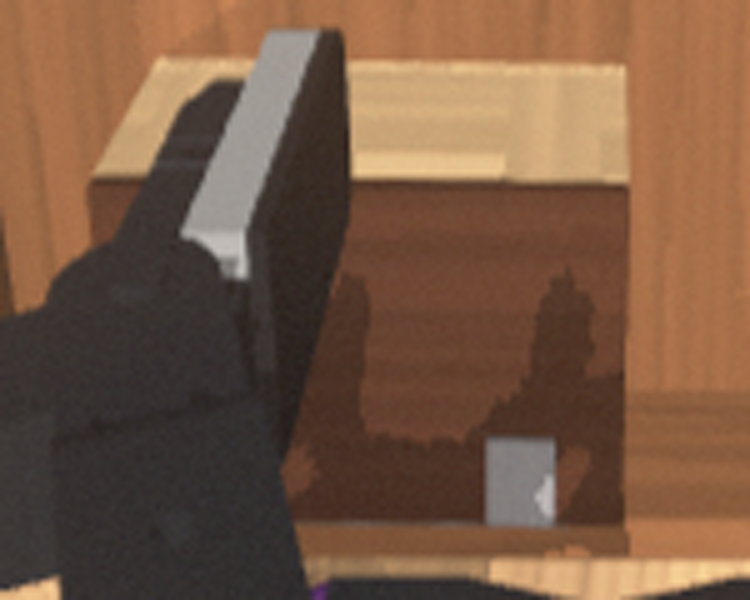

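```bash
python3 - <<'E'
from h import *
np.set_printoptions(precision=4,suppress=True)
p=np.load('p1.npy'); pose=(p[:3],p[3:])
A=lambda u,v:(340+u/5-.4,70+v/5-.4)
B=lambda u,v:(200+u/5-.4,240+v/5-.4)
c0=np.array([.5635,.137]);yw=.081
def ch(X): d=X[:2]-c0; return np.array([d@[np.cos(yw),np.sin(yw)],d@[-np.sin(yw),np.cos(yw)]])
P={'tip-':(A(129,477),.042),'tip+':(A(242,471),.042),'bl-':(A(124,135),.042),'bl+':(A(243,130),.042),
'roofL':((104,91.5),.112),'roofR':((486,91.5),.112),'innerwallR a':(A(430,110),.088),'innerwallR b':(A(383,590),.088),'floorR b':(A(348,590),.03),
'wallbase-':(B(160,57),.03),'wallbase+':(B(627,65),.03),'lid-':(B(92,180),.096),'lid+':(B(628,186),.096),'gapR':(B(505,180),.096),'lidback+':(B(627,523),.104),
'plug':((225,205),.05),'nut':((305,200),.058),'valve':((220,137),.05),'clampbolt':((312,163),.045)}
for k,(uv,z) in P.items():
    X=atz('wrist',uv,z,pose); print(k,X,ch(X))
E
```

```text
tip- [0.6692 0.0443 0.042 ] [ 0.0978 -0.101 ]
tip+ [0.7008 0.049  0.042 ] [ 0.1297 -0.0988]
bl- [0.655  0.1357 0.042 ] [ 0.0911 -0.0087]
bl+ [0.6862 0.1398 0.042 ] [ 0.1226 -0.0071]
roofL [0.3584 0.1138 0.112 ] [-0.2063 -0.0065]
roofR [0.7784 0.1529 0.112 ] [ 0.2155 -0.0016]
innerwallR a [0.7197 0.1475 0.088 ] [ 0.1566 -0.0021]
innerwallR b [0.7311 0.0302 0.088 ] [ 0.1584 -0.12  ]
floorR b [0.7411 0.0138 0.03  ] [ 0.167  -0.1371]
wallbase- [ 0.4776 -0.1167  0.03  ] [-0.1061 -0.246 ]
wallbase+ [ 0.6266 -0.1058  0.03  ] [ 0.0432 -0.2471]
lid- [ 0.4764 -0.12    0.096 ] [-0.1076 -0.2491]
lid+ [ 0.626  -0.1081  0.096 ] [ 0.0424 -0.2494]
gapR [ 0.5915 -0.1094  0.096 ] [ 0.008  -0.2478]
lidback+ [ 0.6364 -0.2179  0.104 ] [ 0.0439 -0.3597]
plug [ 0.4731 -0.0315  0.05  ] [-0.1037 -0.1607]
nut [ 0.5882 -0.0104  0.058 ] [ 0.0127 -0.1489]
valve [0.4666 0.066  0.05  ] [-0.1023 -0.063 ]
clampbolt [0.5935 0.0408 0.045 ] [ 0.0222 -0.0983]
```

Confirmed choice: a grey steel blade with its black ferrule at the chest edge (wrist image, tip near (377,165)). Blade length and width measure 92 x 32 mm, as given. Next I grasp the blade about 35 mm behind the tip.

>>> apply_moves --plan '[{"grip":0.6,"dx":0.078,"dy":0.029,"dz":-0.05,"rx":0,"ry":0,"rz":0.063},{"grip":0.6,"dx":0.078,"dy":0.029,"dz":-0.1,"rx":0,"ry":0,"rz":0.063},{"grip":0.6,"dx":0.078,"dy":0.029,"dz":-0.15,"rx":0,"ry":0,"rz":0.063},{"grip":0.6,"dx":0.078,"dy":0.029,"dz":-0.2,"rx":0,"ry":0,"rz":0.063},{"grip":0.6,"dx":0.078,"dy":0.029,"dz":-0.22,"rx":0,"ry":0,"rz":0.063},{"grip":0.6,"dx":0.078,"dy":0.029,"dz":-0.22,"rx":0,"ry":0,"rz":0.063}]'

```text
time_s: 2.55
tool_pos: [0.6747, 0.0813, 0.1047]
ee_rot: [-0.005, 0.649, 0.761, -0.004]
contact_force: [-1.4, -0.1, -0.5]
gripper_width: 0.0511
```

```bash
python3 - <<'E'
from h import *
s=observe(); im=capture('wrist'); cv2.imwrite('pics/w2.png',im)
print(s['time_s'],s['tool_pos'],s['ee_rot'],s['contact_force'])
E
```

```text
2.55 [0.67472037 0.0813326  0.10466906] [-0.0048327   0.64924769  0.76055019 -0.00418177] [-1.40109911 -0.09504857 -0.46980987]
```

View pics/w2.png

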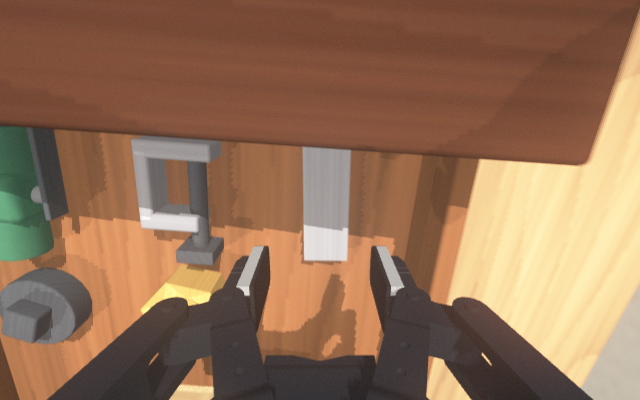

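>>> apply_moves --plan '[{"grip":0.6,"dx":0,"dy":0,"dz":-0.03,"rx":0,"ry":0,"rz":0},{"grip":0.6,"dx":0,"dy":0,"dz":-0.06,"rx":0,"ry":0,"rz":0},{"grip":0.6,"dx":0,"dy":0,"dz":-0.076,"rx":0,"ry":0,"rz":0},{"grip":0.6,"dx":0,"dy":0,"dz":-0.076,"rx":0,"ry":0,"rz":0},{"grip":0.6,"dx":0,"dy":0,"dz":-0.076,"rx":0,"ry":0,"rz":0},{"grip":0.1,"dx":0,"dy":0,"dz":-0.076,"rx":0,"ry":0,"rz":0},{"grip":0.1,"dx":0,"dy":0,"dz":-0.076,"rx":0,"ry":0,"rz":0},{"grip":0.1,"dx":0,"dy":0,"dz":-0.076,"rx":0,"ry":0,"rz":0},{"grip":0.1,"dx":0,"dy":0,"dz":-0.076,"rx":0,"ry":0,"rz":0},{"grip":0.1,"dx":0,"dy":0,"dz":-0.076,"rx":0,"ry":0,"rz":0}]' --grip_force 40

```text
time_s: 3.6
tool_pos: [0.6821, 0.08, 0.0363]
ee_rot: [0.001, 0.65, 0.76, 0.001]
contact_force: [1.3, -1.5, 2.7]
gripper_width: 0.0301
```

```bash
python3 - <<'E'
from h import *
s=observe(); im=capture('wrist'); cv2.imwrite('pics/w3.png',im)
print(s['time_s'],s['tool_pos'],s['ee_rot'],s['contact_force'],s['gripper_width'])
E
```

```text
3.6 [0.6821298  0.07998406 0.03626522] [1.06164419e-03 6.50012594e-01 7.59922344e-01 7.29138173e-04] [ 1.31105742 -1.54947053  2.73424832] 0.03005816687547394
```

View pics/w3.png

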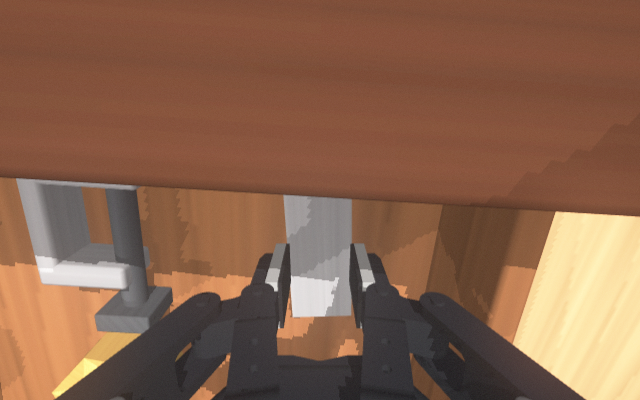

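>>> apply_moves --plan '[{"grip":0.1,"dx":0.001,"dy":-0.01,"dz":0.001,"rx":0,"ry":0,"rz":0},{"grip":0.1,"dx":0.003,"dy":-0.03,"dz":0.001,"rx":0,"ry":0,"rz":0},{"grip":0.1,"dx":0.005,"dy":-0.05,"dz":0.001,"rx":0,"ry":0,"rz":0},{"grip":0.1,"dx":0.007,"dy":-0.07,"dz":0.001,"rx":0,"ry":0,"rz":0},{"grip":0.1,"dx":0.009,"dy":-0.09,"dz":0.001,"rx":0,"ry":0,"rz":0},{"grip":0.1,"dx":0.01,"dy":-0.11,"dz":0.001,"rx":0,"ry":0,"rz":-0.03},{"grip":0.1,"dx":0.01,"dy":-0.125,"dz":0.001,"rx":0,"ry":0,"rz":-0.076},{"grip":0.1,"dx":0.01,"dy":-0.13,"dz":0.001,"rx":0,"ry":0,"rz":-0.076},{"grip":0.1,"dx":0.01,"dy":-0.13,"dz":0.001,"rx":0,"ry":0,"rz":-0.076},{"grip":0.1,"dx":0.01,"dy":-0.13,"dz":0.001,"rx":0,"ry":0,"rz":-0.076}]'

```text
time_s: 4.65
tool_pos: [0.6912, -0.0515, 0.0366]
ee_rot: [0.001, 0.679, 0.735, -0.001]
contact_force: [0.1, -3.9, 2.7]
gripper_width: 0.0299
```

```bash
python3 - <<'E'
from h import *
s=observe(); np.save('p4.npy',np.r_[s['tool_pos'],s['ee_rot']]); im=capture('wrist'); cv2.imwrite('pics/w4.png',im)
print(s['time_s'],s['tool_pos'],s['ee_rot'],s['contact_force'],s['gripper_width'])
E
```

```text
4.65 [ 0.69119226 -0.05147463  0.03664026] [ 0.00146435  0.67853872  0.73456219 -0.00120772] [ 0.12673136 -3.93440396  2.69446428] 0.0298881618012017
```

View pics/w4.png

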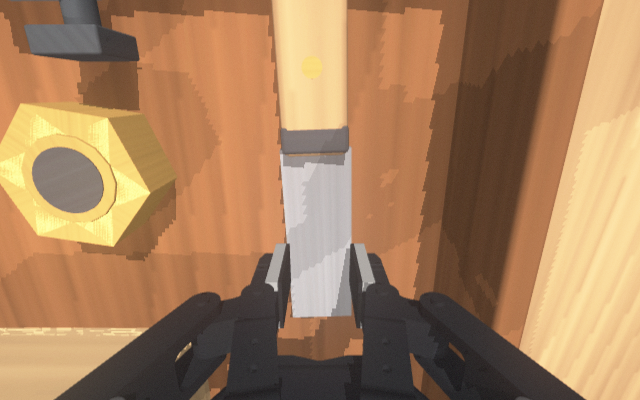

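>>> apply_moves --plan '[{"grip":0.55,"dx":0,"dy":0,"dz":0,"rx":0,"ry":0,"rz":0},{"grip":0.55,"dx":0,"dy":0,"dz":0,"rx":0,"ry":0,"rz":0},{"grip":0.55,"dx":0,"dy":0,"dz":0,"rx":0,"ry":0,"rz":0},{"grip":0.55,"dx":0,"dy":0,"dz":0.04,"rx":0,"ry":0,"rz":0},{"grip":0.55,"dx":0,"dy":0,"dz":0.09,"rx":0,"ry":0,"rz":0},{"grip":0.55,"dx":0,"dy":0,"dz":0.13,"rx":0,"ry":0,"rz":0},{"grip":0.55,"dx":0,"dy":0,"dz":0.13,"rx":0,"ry":0,"rz":0},{"grip":0.55,"dx":0,"dy":0,"dz":0.13,"rx":0,"ry":0,"rz":0}]'

```text
time_s: 5.5
tool_pos: [0.6915, -0.0494, 0.1674]
ee_rot: [0.001, 0.678, 0.735, 0.001]
contact_force: [-0.4, -0.4, 0.0]
gripper_width: 0.0467
```

```bash
python3 - <<'E'
from h import *
s=observe(); np.save('p5.npy',np.r_[s['tool_pos'],s['ee_rot']]); im=capture('wrist'); cv2.imwrite('pics/w5.png',im)
print(s['time_s'],s['tool_pos'],s['ee_rot'],s['contact_force'],s['gripper_width'])
E
```

```text
5.5 [ 0.69147153 -0.04935922  0.16735963] [8.33035603e-04 6.78036603e-01 7.35027357e-01 6.75099598e-04] [-0.40939472 -0.39381636  0.01938569] 0.046715169337630216
```

View pics/w5.png

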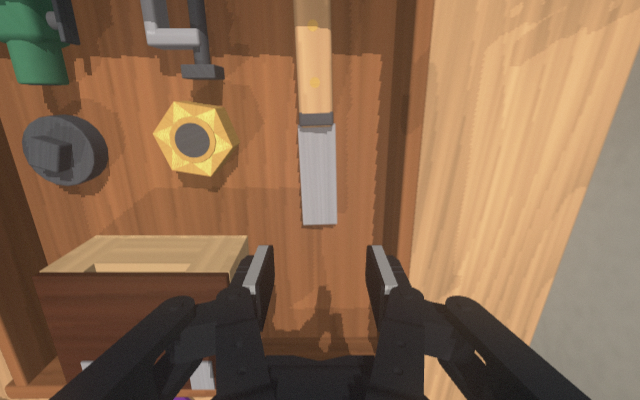

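```bash
python3 - <<'E'
from h import *
np.set_printoptions(precision=4,suppress=True)
p=np.load('p5.npy'); pose=(p[:3],p[3:])
c0=np.array([.5635,.137]);yw=.081
def ch(X): d=X[:2]-c0; return np.array([d@[np.cos(yw),np.sin(yw)],d@[-np.sin(yw),np.cos(yw)]])
P={'tip-':((304,225),.042),'tip+':((336.5,223),.042),'be-':((299,125),.042),'be+':((333,123.5),.042),'h-':((296,1),.05),'h+':((330,1),.05),'lid+':((230,272),.096),'lid-':((40,274),.096),'gap-':((92,266),.096),'gap+':((185,272),.096)}
for k,(uv,z) in P.items():
    X=atz('wrist',uv,z,pose); print(k,X,ch(X))
E
python3 - <<'E'
import cv2
t=cv2.imread('pics/w5.png')
cv2.imwrite('pics/w5b.png',cv2.resize(t[225:300,30:260],None,fx=3.4,fy=3.4,interpolation=cv2.INTER_CUBIC))
E
```

```text
tip- [ 0.6813 -0.0854  0.042 ] [ 0.0994 -0.2312]
tip+ [ 0.7115 -0.081   0.042 ] [ 0.1299 -0.2292]
be- [0.6712 0.0057 0.042 ] [ 0.0968 -0.1395]
be+ [0.6997 0.0093 0.042 ] [ 0.1255 -0.1383]
h- [0.6643 0.0946 0.05  ] [ 0.097  -0.0504]
h+ [0.689  0.0966 0.05  ] [ 0.1218 -0.0504]
lid+ [ 0.6267 -0.1065  0.096 ] [ 0.0433 -0.2478]
lid- [ 0.4777 -0.1198  0.096 ] [-0.1063 -0.2491]
gap- [ 0.5195 -0.1094  0.096 ] [-0.0638 -0.242 ]
gap+ [ 0.5914 -0.1092  0.096 ] [ 0.0079 -0.2476]
```

View pics/w5b.png

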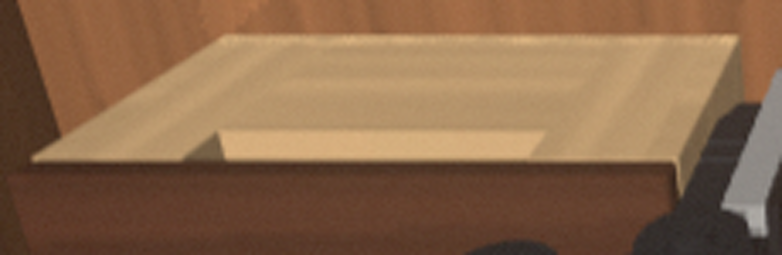

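Step 1 looks met: the handle centre measures chest y ≈ -0.085, released. Next I take the handle, about 130 mm from the tip.

>>> apply_moves --plan '[{"grip":0.6,"dx":-0.009,"dy":0.05,"dz":0,"rx":0,"ry":0,"rz":0.03},{"grip":0.6,"dx":-0.009,"dy":0.095,"dz":-0.02,"rx":0,"ry":0,"rz":0.03},{"grip":0.6,"dx":-0.009,"dy":0.095,"dz":-0.06,"rx":0,"ry":0,"rz":0.03},{"grip":0.6,"dx":-0.009,"dy":0.095,"dz":-0.09,"rx":0,"ry":0,"rz":0.03},{"grip":0.6,"dx":-0.009,"dy":0.095,"dz":-0.12,"rx":0,"ry":0,"rz":0.03},{"grip":0.6,"dx":-0.009,"dy":0.095,"dz":-0.132,"rx":0,"ry":0,"rz":0.03},{"grip":0.6,"dx":-0.009,"dy":0.095,"dz":-0.132,"rx":0,"ry":0,"rz":0.03},{"grip":0.6,"dx":-0.009,"dy":0.095,"dz":-0.132,"rx":0,"ry":0,"rz":0.03},{"grip":0.1,"dx":-0.009,"dy":0.095,"dz":-0.132,"rx":0,"ry":0,"rz":0.03},{"grip":0.1,"dx":-0.009,"dy":0.095,"dz":-0.132,"rx":0,"ry":0,"rz":0.03},{"grip":0.1,"dx":-0.009,"dy":0.095,"dz":-0.132,"rx":0,"ry":0,"rz":0.03},{"grip":0.1,"dx":-0.009,"dy":0.095,"dz":-0.132,"rx":0,"ry":0,"rz":0.03},{"grip":0.1,"dx":-0.009,"dy":0.095,"dz":-0.132,"rx":0,"ry":0,"rz":0.03}]' --grip_force 80

```text
time_s: 6.85
tool_pos: [0.6833, 0.0451, 0.0365]
ee_rot: [0.001, 0.667, 0.745, 0.001]
contact_force: [-0.4, -0.8, 6.1]
gripper_width: 0.0258
```

```bash
python3 - <<'E'
from h import *
s=observe(); np.save('p6.npy',np.r_[s['tool_pos'],s['ee_rot']]); im=capture('wrist'); cv2.imwrite('pics/w6.png',im)
print(s['time_s'],s['tool_pos'],s['ee_rot'],s['contact_force'],s['gripper_width'])
E
```

```text
6.85 [0.68326423 0.04505687 0.03650841] [0.00133439 0.66721613 0.74486229 0.00101505] [-0.44414961 -0.8073737   6.08419052] 0.025805610816978436
```

View pics/w6.png

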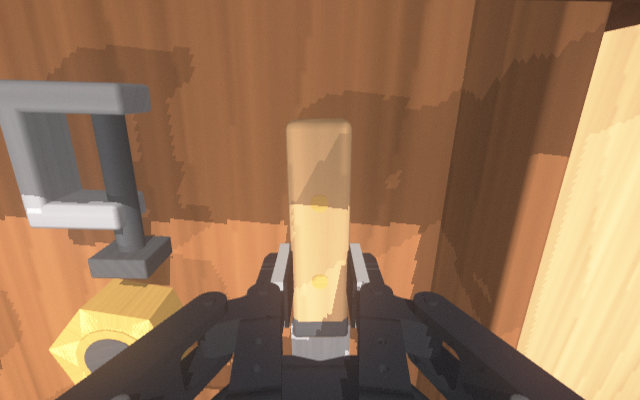

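```bash
python3 - <<'E'
from h import *
np.set_printoptions(precision=4,suppress=True)
p=np.load('p6.npy'); pose=(p[:3],p[3:])
for uv,z in (((319.5,122),.05),((319.5,119),.045),((288,140),.05),((351,140),.05),((321,329),.042),((292,330),.042),((349,330),.042),((295,320),.05),((348,320),.05)):
    X=atz('wrist',uv,z,pose); print(uv,X,'along tool:',quat(p[3:]).inv().apply(X-p[:3]))
print(quat(p[3:]).as_matrix())
E
```

```text
(319.5, 122) [0.6767 0.1151 0.05  ] along tool: [ 0.0703  0.0012 -0.0135]
(319.5, 119) [0.6766 0.1159 0.045 ] along tool: [ 0.0711  0.0012 -0.0085]
(288, 140) [0.6646 0.1065 0.05  ] along tool: [ 0.0631 -0.0118 -0.0136]
(351, 140) [0.6903 0.1093 0.05  ] along tool: [ 0.0631  0.0141 -0.0135]
(321, 329) [0.6894 0.0061 0.042 ] along tool: [-0.0394  0.0019 -0.0055]
(292, 330) [0.6739 0.0038 0.042 ] along tool: [-0.04   -0.0138 -0.0055]
(349, 330) [0.7046 0.0071 0.042 ] along tool: [-0.0401  0.017  -0.0054]
(295, 320) [0.675  0.0173 0.05  ] along tool: [-0.0267 -0.0113 -0.0135]
(348, 320) [0.7015 0.0201 0.05  ] along tool: [-0.0268  0.0154 -0.0134]
[[-0.1096  0.994   0.0033]
 [ 0.994   0.1096 -0.0003]
 [-0.0006  0.0033 -1.    ]]
```

>>> apply_moves --plan '[{"grip":0.1,"dx":0,"dy":0,"dz":0.02,"rx":0,"ry":0,"rz":0},{"grip":0.1,"dx":0,"dy":0,"dz":0.06,"rx":0,"ry":0,"rz":0},{"grip":0.1,"dx":-0.02,"dy":0,"dz":0.085,"rx":0,"ry":0,"rz":-0.029},{"grip":0.1,"dx":-0.05,"dy":0,"dz":0.085,"rx":0,"ry":0,"rz":-0.029},{"grip":0.1,"dx":-0.09,"dy":0,"dz":0.085,"rx":0,"ry":0,"rz":-0.029},{"grip":0.1,"dx":-0.125,"dy":0,"dz":0.08,"rx":0,"ry":0,"rz":-0.029},{"grip":0.1,"dx":-0.145,"dy":0.001,"dz":0.06,"rx":0,"ry":0,"rz":-0.029},{"grip":0.1,"dx":-0.145,"dy":0.001,"dz":0.049,"rx":0,"ry":0,"rz":-0.029},{"grip":0.1,"dx":-0.145,"dy":0.001,"dz":0.049,"rx":0,"ry":0,"rz":-0.029},{"grip":0.1,"dx":-0.145,"dy":0.001,"dz":0.049,"rx":0,"ry":0,"rz":-0.029}]'

```text
time_s: 7.9
tool_pos: [0.5387, 0.0461, 0.0838]
ee_rot: [0.001, 0.678, 0.735, 0.001]
contact_force: [0.6, 0.1, -0.1]
gripper_width: 0.0258
```

```bash
python3 - <<'E'
from h import *
s=observe(); np.save('p7.npy',np.r_[s['tool_pos'],s['ee_rot']]); im=capture('wrist'); cv2.imwrite('pics/w7.png',im)
a=capture('scene'); b=capture('top')
cv2.imwrite('pics/s7.png',a); cv2.imwrite('pics/t7.png',b)
cv2.imwrite('pics/s7c.png',cv2.resize(a[150:310,230:450],None,fx=3.5,fy=3.5,interpolation=cv2.INTER_CUBIC))
print(s['time_s'],s['tool_pos'],s['ee_rot'],s['contact_force'],s['gripper_width'])
E
```

```text
7.9 [0.53873103 0.04607874 0.08377229] [7.19096375e-04 6.77943305e-01 7.35113583e-01 6.14885022e-04] [ 0.6031807   0.05604957 -0.10700392] 0.025767634365514307
```

View pics/w7.png

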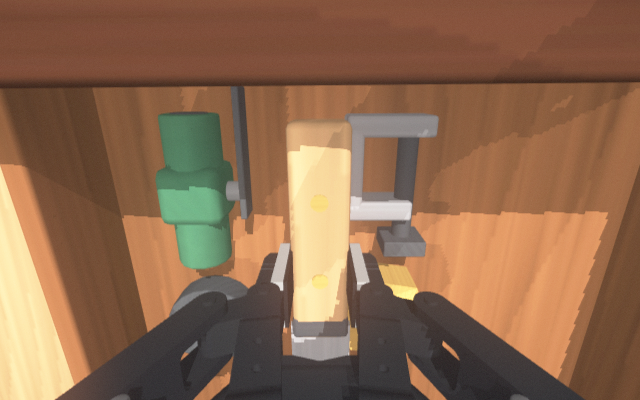

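View pics/s7c.png

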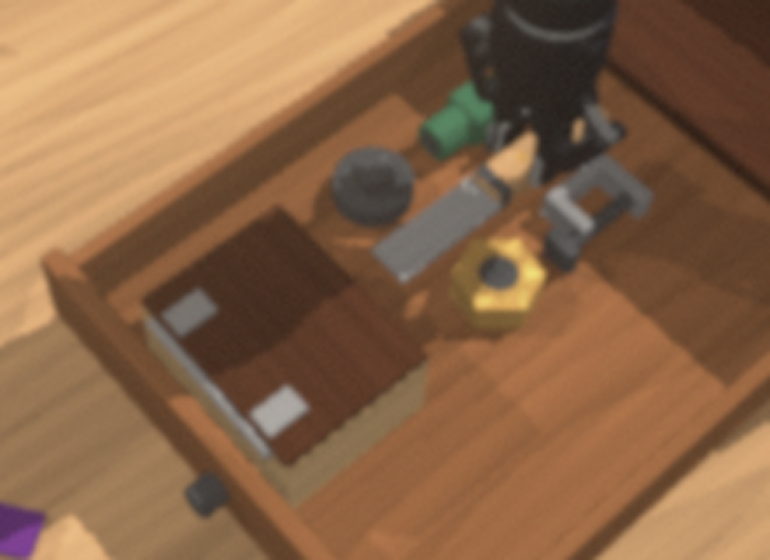

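```bash
python3 - <<'E'
from h import *
np.set_printoptions(precision=4,suppress=True)
p=np.load('p7.npy'); r=quat(p[3:])
S=lambda u,v:(230+u/3.5-.36,150+v/3.5-.36)
for ty in(-.0145,.0175):
    X=p[:3]+r.apply([-.1295,ty,-.0055]); print(X,proj('scene',X),proj('top',X))
    X=p[:3]+r.apply([-.0395,ty,-.0055]); print('  end',X,proj('scene',X))
print(S(375,252),S(404,283),'ends',S(462,183),S(500,213))
for uv in (S(375,252),S(404,283)): print(atz('scene',uv,.0893))
# lid edge corner check
for uv in (S(427,358),S(278,207)): print('lid',atz('scene',uv,.104))
b=cv2.imread('pics/t7.png'); cv2.imwrite('pics/t7c.png',cv2.resize(b[100:200,290:400],None,fx=6,fy=6,interpolation=cv2.INTER_CUBIC))
E
```

```text
[ 0.5347 -0.0842  0.0893] [335.8592 220.6762] [331.871  167.9457]
  end [0.5275 0.0055 0.0893] [363.8832 200.1326]
[ 0.5666 -0.0816  0.0893] [345.0308 229.7282] [331.2272 157.0974]
  end [0.5594 0.0081 0.0893] [373.1377 208.6126]
(336.7828571428571, 221.64) (345.06857142857143, 230.49714285714285) ends (361.64, 201.92571428571426) (372.4971428571429, 210.49714285714285)
[ 0.5381 -0.084   0.0893]
[ 0.5683 -0.0827  0.0893]
lid [ 0.6261 -0.1097  0.104 ]
lid [ 0.4792 -0.1214  0.104 ]
```

View pics/t7c.png

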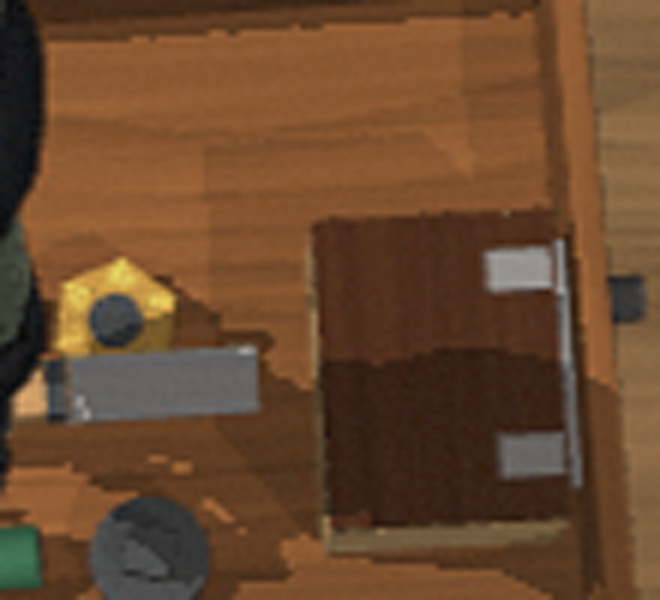

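Predicted and seen tip positions agree to about 1 px. I'll raise 2.5 mm to the gap's mid-height and push in, watching the force.

>>> apply_moves --plan '[{"grip":0.1,"dx":0,"dy":0,"dz":0.0025,"rx":0,"ry":0,"rz":0},{"grip":0.1,"dx":0.001,"dy":-0.012,"dz":0.0025,"rx":0,"ry":0,"rz":0},{"grip":0.1,"dx":0.002,"dy":-0.024,"dz":0.0025,"rx":0,"ry":0,"rz":0},{"grip":0.1,"dx":0.003,"dy":-0.032,"dz":0.0025,"rx":0,"ry":0,"rz":0},{"grip":0.1,"dx":0.003,"dy":-0.036,"dz":0.0025,"rx":0,"ry":0,"rz":0},{"grip":0.1,"dx":0.003,"dy":-0.04,"dz":0.0025,"rx":0,"ry":0,"rz":0},{"grip":0.1,"dx":0.003,"dy":-0.04,"dz":0.0025,"rx":0,"ry":0,"rz":0}]'

```text
time_s: 8.75
tool_pos: [0.5398, 0.0057, 0.0857]
ee_rot: [-0.0, 0.678, 0.735, -0.0]
contact_force: [-1.0, -0.5, -2.2]
gripper_width: 0.0255
```

```bash
python3 - <<'E'
from h import *
s=observe(); np.save('p8.npy',np.r_[s['tool_pos'],s['ee_rot']]); 
a=capture('scene'); im=capture('wrist'); cv2.imwrite('pics/w8.png',im)
cv2.imwrite('pics/s8c.png',cv2.resize(a[170:300,240:430],None,fx=4,fy=4,interpolation=cv2.INTER_CUBIC))
print(s['time_s'],s['tool_pos'],s['ee_rot'],s['contact_force'],s['ft_torque'],s['gripper_width'])
E
```

```text
8.75 [0.53977886 0.00566214 0.08570779] [-8.15238967e-05  6.78226336e-01  7.34853065e-01 -6.26493264e-05] [-0.95557826 -0.47111898 -2.24444193] [ 0.02992391 -0.02703805 -0.00649393] 0.025504082187589934
```

View pics/s8c.png

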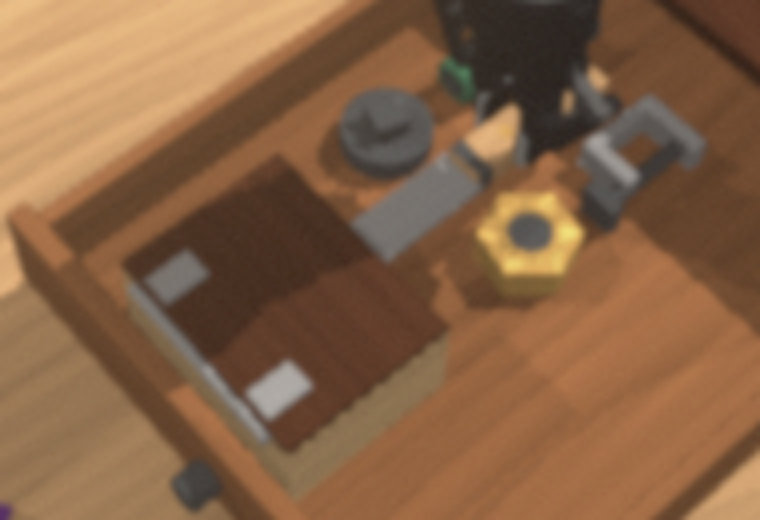

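View pics/w8.png

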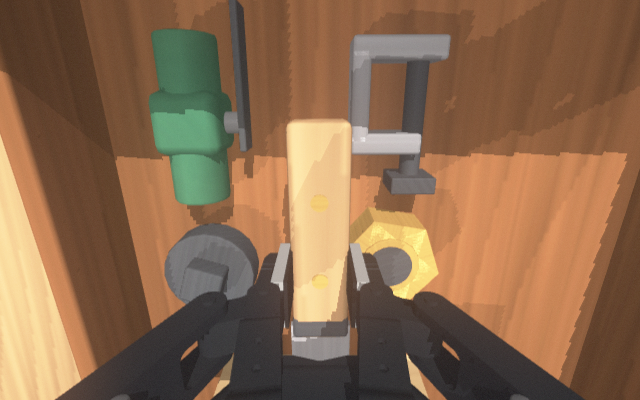

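>>> apply_moves --plan '[{"grip":0.1,"dx":0.001,"dy":-0.01,"dz":0,"rx":0,"ry":0,"rz":0},{"grip":0.1,"dx":0.002,"dy":-0.02,"dz":0,"rx":0,"ry":0,"rz":0},{"grip":0.1,"dx":0.002,"dy":-0.028,"dz":0,"rx":0,"ry":0,"rz":0},{"grip":0.1,"dx":0.002,"dy":-0.028,"dz":0,"rx":0,"ry":0,"rz":0},{"grip":0.1,"dx":0.002,"dy":-0.028,"dz":0.005,"rx":0,"ry":0,"rz":0},{"grip":0.1,"dx":0.002,"dy":-0.028,"dz":0.01,"rx":0,"ry":0,"rz":0},{"grip":0.1,"dx":0.002,"dy":-0.028,"dz":0.013,"rx":0,"ry":0,"rz":0},{"grip":0.1,"dx":0.002,"dy":-0.028,"dz":0.013,"rx":0,"ry":0,"rz":0}]'

```text
time_s: 9.65
tool_pos: [0.542, -0.0215, 0.0993]
ee_rot: [0.0, 0.678, 0.735, 0.0]
contact_force: [-0.7, -0.2, -1.6]
gripper_width: 0.0258
```

```bash
python3 - <<'E'
from h import *
s=observe(); np.save('p9.npy',np.r_[s['tool_pos'],s['ee_rot']]); 
a=capture('scene'); im=capture('wrist'); cv2.imwrite('pics/w9.png',im)
cv2.imwrite('pics/s9c.png',cv2.resize(a[170:300,240:430],None,fx=4,fy=4,interpolation=cv2.INTER_CUBIC))
print(s['time_s'],s['tool_pos'],s['ee_rot'],s['contact_force'],s['ft_torque'],s['gripper_width'])
E
```

```text
9.65 [ 0.54199553 -0.02152916  0.09931975] [1.56396167e-04 6.77792429e-01 7.35253264e-01 1.91006560e-04] [-0.70033526 -0.16505225 -1.62587128] [ 0.01463701  0.07391565 -0.02499013] 0.025763341561646492
```

View pics/s9c.png

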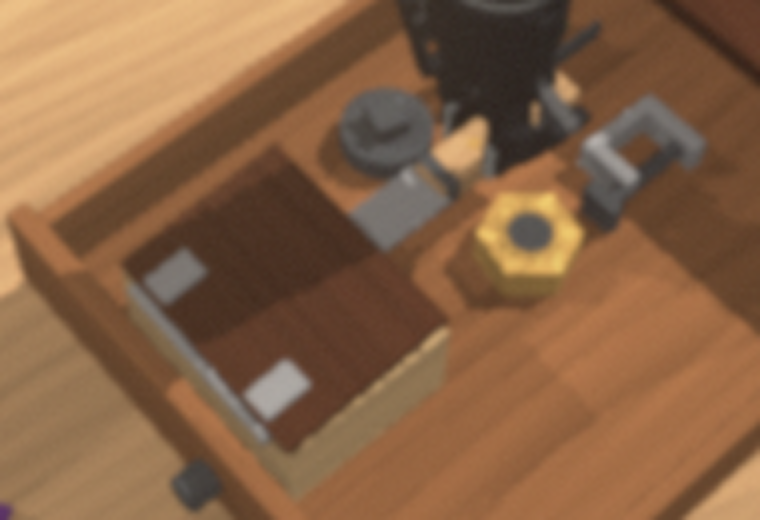

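View pics/w9.png

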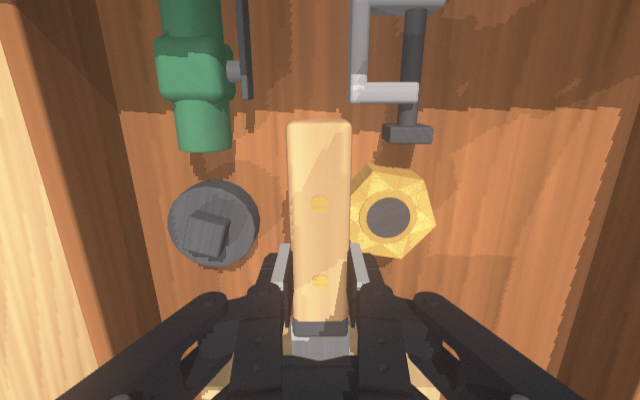

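>>> apply_moves --plan '[{"grip":0.1,"dx":0,"dy":-0.001,"dz":0.007,"rx":0,"ry":0,"rz":0},{"grip":0.1,"dx":0,"dy":-0.003,"dz":0.014,"rx":0,"ry":0,"rz":0},{"grip":0.1,"dx":0,"dy":-0.005,"dz":0.02,"rx":0,"ry":0,"rz":0},{"grip":0.1,"dx":0.001,"dy":-0.008,"dz":0.025,"rx":0,"ry":0,"rz":0},{"grip":0.1,"dx":0.001,"dy":-0.011,"dz":0.03,"rx":0,"ry":0,"rz":0},{"grip":0.1,"dx":0.001,"dy":-0.014,"dz":0.035,"rx":0,"ry":0,"rz":0},{"grip":0.1,"dx":0.001,"dy":-0.014,"dz":0.035,"rx":0,"ry":0,"rz":0}]'

```text
time_s: 10.45
tool_pos: [0.5435, -0.0366, 0.1347]
ee_rot: [0.001, 0.678, 0.735, 0.0]
contact_force: [-0.5, -0.3, -1.9]
gripper_width: 0.0256
```

```bash
python3 - <<'E'
from h import *
s=observe(); np.save('p10.npy',np.r_[s['tool_pos'],s['ee_rot']]); 
a=capture('scene'); im=capture('wrist'); cv2.imwrite('pics/w10.png',im)
cv2.imwrite('pics/s10c.png',cv2.resize(a[150:300,230:430],None,fx=3.8,fy=3.8,interpolation=cv2.INTER_CUBIC))
print(s['time_s'],s['tool_pos'],s['ee_rot'],s['contact_force'],s['ft_torque'],s['gripper_width'])
E
```

```text
10.45 [ 0.54353154 -0.03661325  0.13472919] [9.21849679e-04 6.78178567e-01 7.34896569e-01 1.17625744e-04] [-0.46650553 -0.31898792 -1.85150892] [ 0.08578646 -0.04125269  0.00917823] 0.02563428064770717
```

View pics/s10c.png

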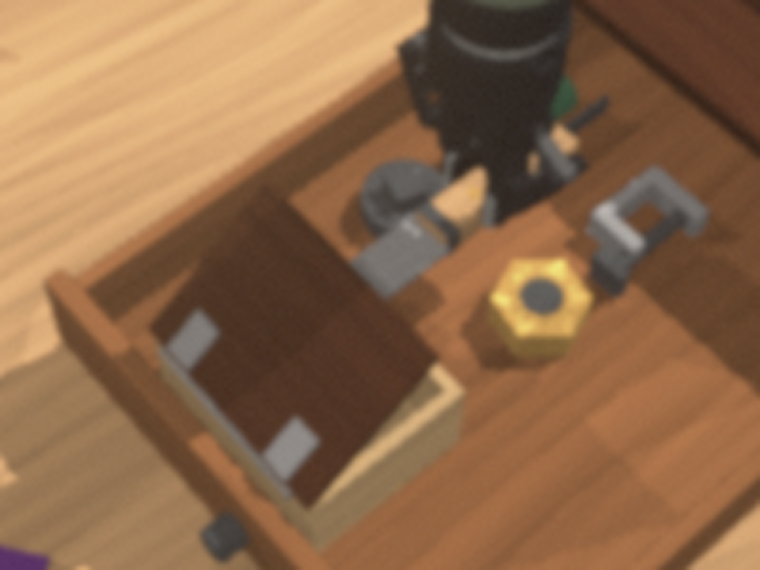

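View pics/w10.png

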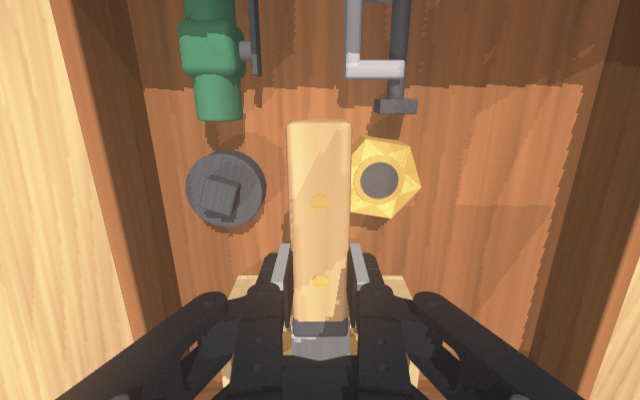

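>>> apply_moves --plan '[{"grip":0.1,"dx":0.001,"dy":-0.008,"dz":0.009,"rx":0,"ry":0,"rz":0},{"grip":0.1,"dx":0.001,"dy":-0.016,"dz":0.017,"rx":0,"ry":0,"rz":0},{"grip":0.1,"dx":0.002,"dy":-0.026,"dz":0.023,"rx":0,"ry":0,"rz":0},{"grip":0.1,"dx":0.003,"dy":-0.036,"dz":0.028,"rx":0,"ry":0,"rz":0},{"grip":0.1,"dx":0.004,"dy":-0.047,"dz":0.031,"rx":0,"ry":0,"rz":0},{"grip":0.1,"dx":0.005,"dy":-0.058,"dz":0.031,"rx":0,"ry":0,"rz":0},{"grip":0.1,"dx":0.006,"dy":-0.067,"dz":0.031,"rx":0,"ry":0,"rz":0},{"grip":0.1,"dx":0.006,"dy":-0.074,"dz":0.031,"rx":0,"ry":0,"rz":0},{"grip":0.1,"dx":0.007,"dy":-0.08,"dz":0.03,"rx":0,"ry":0,"rz":0},{"grip":0.1,"dx":0.007,"dy":-0.085,"dz":0.029,"rx":0,"ry":0,"rz":0},{"grip":0.1,"dx":0.007,"dy":-0.085,"dz":0.029,"rx":0,"ry":0,"rz":0},{"grip":0.1,"dx":0.007,"dy":-0.085,"dz":0.029,"rx":0,"ry":0,"rz":0}]'

```text
time_s: 11.75
tool_pos: [0.5497, -0.1206, 0.1626]
ee_rot: [-0.0, 0.678, 0.735, -0.0]
contact_force: [-0.6, 0.5, -1.9]
gripper_width: 0.0261
```

```bash
python3 - <<'E'
from h import *
s=observe(); np.save('p11.npy',np.r_[s['tool_pos'],s['ee_rot']]); 
a=capture('scene'); im=capture('wrist'); cv2.imwrite('pics/w11.png',im)
cv2.imwrite('pics/s11c.png',cv2.resize(a[130:300,210:430],None,fx=3.5,fy=3.5,interpolation=cv2.INTER_CUBIC))
print(s['time_s'],s['tool_pos'],s['ee_rot'],s['contact_force'],s['ft_torque'],s['gripper_width'])
E
```

```text
11.75 [ 0.54973264 -0.12064779  0.16260809] [-2.22235035e-04  6.77885091e-01  7.35167839e-01 -4.40169586e-05] [-0.57610582  0.48466399 -1.93370104] [0.00087927 0.0262221  0.02615321] 0.02605222405954275
```

View pics/s11c.png

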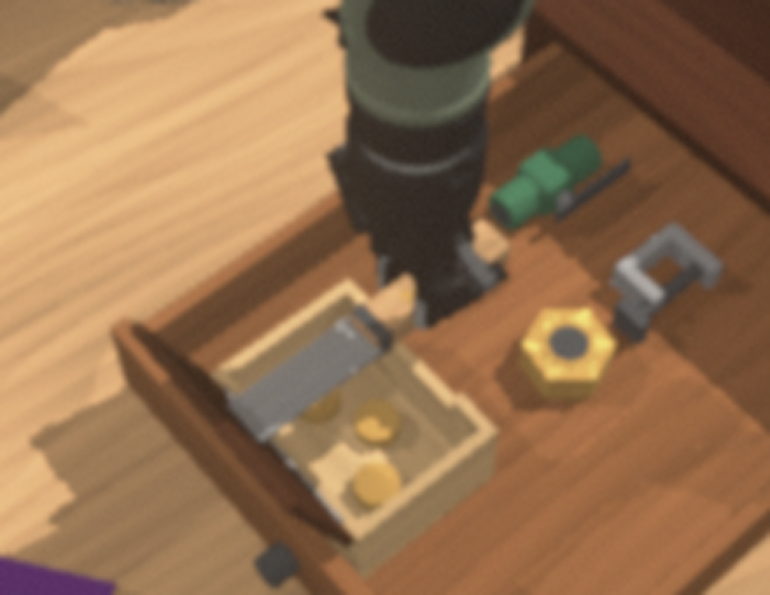

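View pics/w11.png

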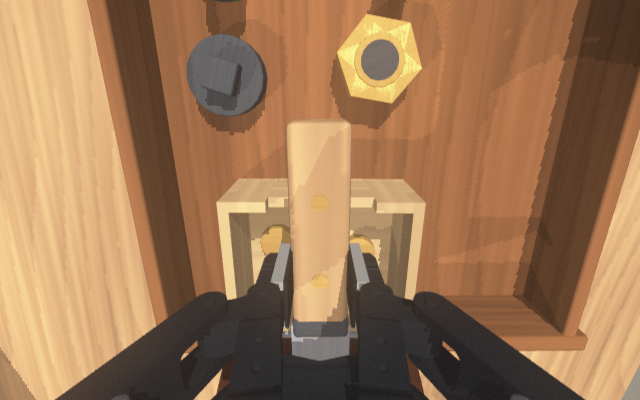

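The lid stands well past upright. I'll back the blade off, then carry the scraper back to its lane.

>>> apply_moves --plan '[{"grip":0.1,"dx":-0.001,"dy":0.02,"dz":0,"rx":0,"ry":0,"rz":0},{"grip":0.1,"dx":-0.004,"dy":0.05,"dz":0,"rx":0,"ry":0,"rz":0},{"grip":0.1,"dx":-0.007,"dy":0.09,"dz":0,"rx":0,"ry":0,"rz":0},{"grip":0.1,"dx":0.01,"dy":0.13,"dz":0,"rx":0,"ry":0,"rz":0},{"grip":0.1,"dx":0.05,"dy":0.15,"dz":0,"rx":0,"ry":0,"rz":0},{"grip":0.1,"dx":0.09,"dy":0.156,"dz":0,"rx":0,"ry":0,"rz":0},{"grip":0.1,"dx":0.125,"dy":0.156,"dz":-0.02,"rx":0,"ry":0,"rz":0},{"grip":0.1,"dx":0.134,"dy":0.156,"dz":-0.05,"rx":0,"ry":0,"rz":0},{"grip":0.1,"dx":0.134,"dy":0.156,"dz":-0.08,"rx":0,"ry":0,"rz":0},{"grip":0.1,"dx":0.134,"dy":0.156,"dz":-0.105,"rx":0,"ry":0,"rz":0},{"grip":0.1,"dx":0.134,"dy":0.156,"dz":-0.118,"rx":0,"ry":0,"rz":0},{"grip":0.1,"dx":0.134,"dy":0.156,"dz":-0.122,"rx":0,"ry":0,"rz":0},{"grip":0.1,"dx":0.134,"dy":0.156,"dz":-0.122,"rx":0,"ry":0,"rz":0},{"grip":0.1,"dx":0.134,"dy":0.156,"dz":-0.122,"rx":0,"ry":0,"rz":0}]'

```text
time_s: 13.25
tool_pos: [0.6851, 0.0353, 0.0425]
ee_rot: [0.001, 0.678, 0.735, 0.001]
contact_force: [-0.1, 0.1, -1.4]
gripper_width: 0.026
```

```bash
python3 - <<'E'
from h import *
s=observe(); 
a=capture('scene'); im=capture('wrist'); cv2.imwrite('pics/w12.png',im)
cv2.imwrite('pics/s12c.png',cv2.resize(a[130:330,210:480],None,fx=2.9,fy=2.9,interpolation=cv2.INTER_CUBIC))
print(s['time_s'],s['tool_pos'],s['ee_rot'],s['contact_force'],s['ft_torque'],s['gripper_width'])
E
```

```text
13.25 [0.6850584  0.03525393 0.04245682] [0.00097481 0.6778801  0.73517133 0.00085731] [-0.08751545  0.11594364 -1.37804042] [-0.00042799  0.02952906  0.05160703] 0.02599647156753181
```

View pics/s12c.png

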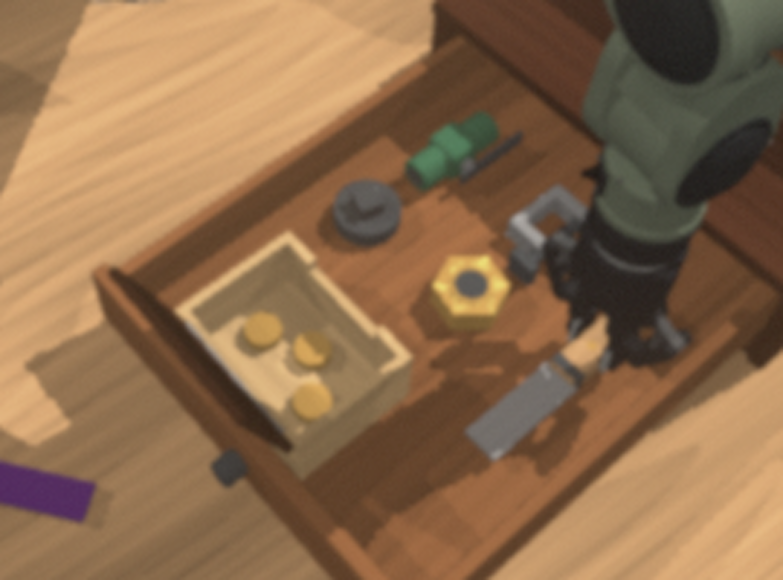

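View pics/w12.png

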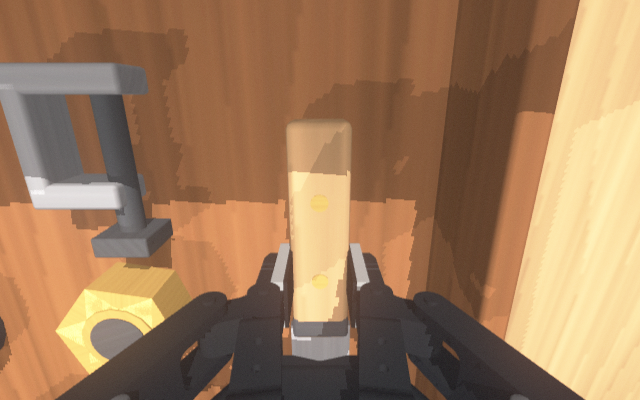

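>>> apply_moves --plan '[{"grip":0.1,"dx":0,"dy":0,"dz":-0.003,"rx":0,"ry":0,"rz":0},{"grip":0.1,"dx":0,"dy":0,"dz":-0.0055,"rx":0,"ry":0,"rz":0},{"grip":0.1,"dx":0,"dy":0,"dz":-0.0055,"rx":0,"ry":0,"rz":0},{"grip":0.35,"dx":0,"dy":0,"dz":-0.0055,"rx":0,"ry":0,"rz":0},{"grip":0.5,"dx":0,"dy":0,"dz":-0.0055,"rx":0,"ry":0,"rz":0},{"grip":0.55,"dx":0,"dy":0,"dz":-0.0055,"rx":0,"ry":0,"rz":0},{"grip":0.55,"dx":0,"dy":0,"dz":0.01,"rx":0,"ry":0,"rz":0},{"grip":0.55,"dx":0,"dy":0,"dz":0.05,"rx":0,"ry":0,"rz":0},{"grip":0.55,"dx":0,"dy":0,"dz":0.1,"rx":0,"ry":0,"rz":0},{"grip":0.55,"dx":-0.03,"dy":-0.02,"dz":0.15,"rx":0,"ry":0,"rz":0},{"grip":0.55,"dx":-0.06,"dy":-0.02,"dz":0.2,"rx":0,"ry":0,"rz":0},{"grip":0.55,"dx":-0.08,"dy":-0.02,"dz":0.25,"rx":0,"ry":0,"rz":0},{"grip":0.55,"dx":-0.08,"dy":0.01,"dz":0.28,"rx":0,"ry":0,"rz":0},{"grip":0.55,"dx":-0.08,"dy":0.01,"dz":0.28,"rx":0,"ry":0,"rz":0},{"grip":0.55,"dx":-0.08,"dy":0.01,"dz":0.28,"rx":0,"ry":0,"rz":0}]'

```text
time_s: 14.85
tool_pos: [0.6047, 0.046, 0.3242]
ee_rot: [0.002, 0.677, 0.736, 0.002]
contact_force: [1.3, -0.7, -0.7]
gripper_width: 0.0466
```

```bash
python3 - <<'E'
from h import *
s=observe(); np.save('p13.npy',np.r_[s['tool_pos'],s['ee_rot']])
im=capture('wrist'); a=capture('scene'); cv2.imwrite('pics/w13.png',im)
cv2.imwrite('pics/s13c.png',cv2.resize(a[130:330,210:480],None,fx=2.9,fy=2.9,interpolation=cv2.INTER_CUBIC))
print(s['time_s'],s['tool_pos'],s['ee_rot'],s['contact_force'],s['qd'],s['gripper_width'])
E
```

```text
14.85 [0.60472174 0.04599896 0.32419592] [0.00220983 0.67734509 0.73565975 0.00186749] [ 1.31263188 -0.71749419 -0.66047587] [-0.01769362  0.05152544 -0.06375085 -0.03795211 -0.00982743 -0.00661316] 0.046616703978912585
```

View pics/s13c.png

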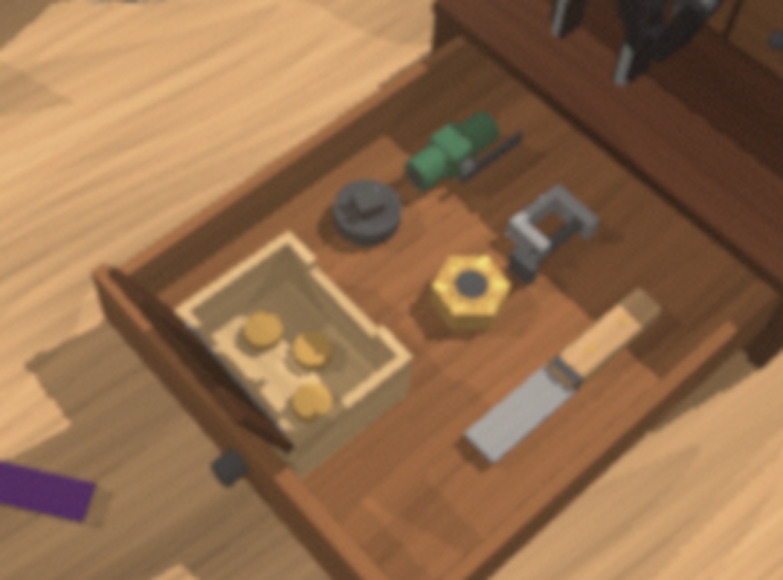

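View pics/w13.png

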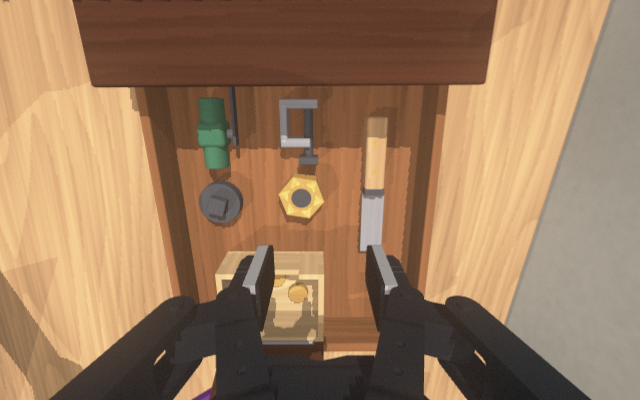

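```bash
python3 - <<'E'
from h import *
np.set_printoptions(precision=1,suppress=True)
c0=np.array([.5635,.137]);yw=.081;c,s=np.cos(yw),np.sin(yw)
W=lambda x,y,z:[c0[0]+c*x-s*y,c0[1]+s*x+c*y,z]
cr=lambda X:(proj('scene',X)-[210,130])*2.9
for k in(-.1065,.0435):
    print('hinge',cr(W(k,-.3635,.096)))
    for th in(1.5,1.6,1.7,1.8,1.92): print(th,cr(W(k,-.3635+.115*np.cos(th),.096+.115*np.sin(th))))
a=capture('scene'); cv2.imwrite('pics/s14c.png',cv2.resize(a[210:300,230:330],None,fx=6,fy=6,interpolation=cv2.INTER_CUBIC))
E
```

```text
hinge [174.2 311.1]
1.5 [168.1 224.6]
1.6 [154.9 233.2]
1.7 [141.7 242.8]
1.8 [128.8 253.2]
1.92 [113.9 266.6]
hinge [296.8 449.2]
1.5 [303.6 370.9]
1.6 [290.1 381. ]
1.7 [276.4 392. ]
1.8 [262.9 403.7]
1.92 [247.2 418.5]
```

View pics/s14c.png

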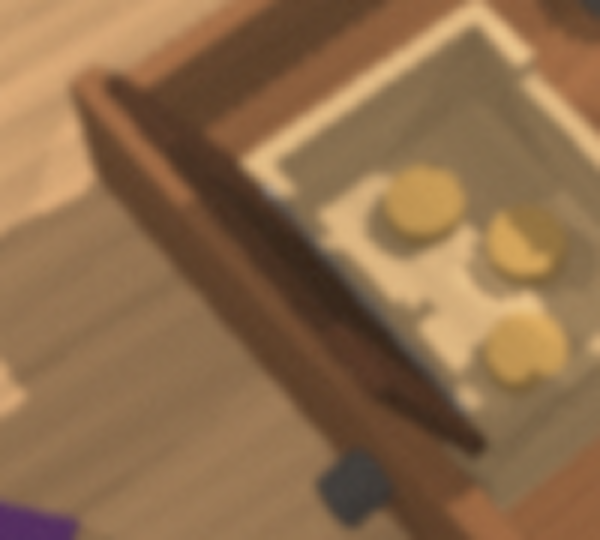

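The lid's free corners match the 1.92 rad stop, and the scraper lies flat in its lane. I'll let the arm settle and hand in.

>>> apply_moves --plan '[{"grip":0.55,"dx":0,"dy":0,"dz":0,"rx":0,"ry":0,"rz":0},{"grip":0.55,"dx":0,"dy":0,"dz":0,"rx":0,"ry":0,"rz":0},{"grip":0.55,"dx":0,"dy":0,"dz":0,"rx":0,"ry":0,"rz":0},{"grip":0.55,"dx":0,"dy":0,"dz":0,"rx":0,"ry":0,"rz":0}]'

```text
time_s: 15.4
tool_pos: [0.6038, 0.045, 0.3202]
ee_rot: [-0.0, 0.678, 0.735, -0.0]
contact_force: [-0.3, 0.7, 0.4]
gripper_width: 0.0467
```

```bash
python3 - <<'E'
from h import *
s=observe(); print(s['time_s'],s['tool_pos'],s['contact_force'],abs(s['qd']).max())
print(finish_job())
E
```

```text
15.4 [0.60382283 0.04504457 0.32020813] [-0.28520594  0.71514838  0.39958749] 0.006083438209308347
the job is handed in; nothing more can be done
None
```

The lid is open and the scraper lies flat and released in its lane on the drawer floor; I handed the job in at 15.4 s with no verdict reported.

**What I did:**
- I drew the scraper out by its blade until the handle centre was about 85 mm in front of the chest, then released it.
- I took it again by the handle, pushed the blade about 38 mm into the gap under the lid, and lifted the lid with the tip. I kept the blade against the lid until it was well past upright; the fingers never came near the lid.
- I laid the scraper back in its lane, let go and raised the arm clear.

**Last checks:**
- **Lid:** its free corners match the 1.92 rad stop to about 2 pixels in the scene picture.
- **Fittings:** the valve, plug, clamp and nut look unmoved. I compared them by eye in the pictures and did not measure them again.
- **Robot:** it was at rest and touching nothing, with under 1 N on the sensor.

No check failed. The only disagreement was about 1 pixel (roughly 2 mm) between the scene camera and the computed tip position before insertion, within the gap's clearance.

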